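Load the kitchen scale's battery, close its cover and hold it against the seal

ROBOT

A 6-joint arm with a two-finger parallel gripper is mounted at the origin on a cart in front of the work surface, level with it; the furniture and walls round the work are solid. World frame = base frame: x ahead of the robot, y to its left, z up, the work surface at z = 0. Lengths are in m, angles in rad, forces in N, time in s.
With the tool pointing down it reaches from about 0.375 to 0.925 m from the base axis. Payload 5.7 kg.
Tool frame: the origin (TCP) lies midway between the tips of the shut fingers; the grasp point (between the pads) lies 19 mm behind it; z points along the fingers, y is the line along which they close (so a half turn about z gives the same grasp; the last joint's range is limited). The gripper opens to 88 mm and grips with 3 to 60 N. Pads are 20 mm wide; open, the fingers measure 115 mm over their backs; the gripper's body (75 mm by 178 mm) begins 61 mm behind the grasp point.
Start: joints at [-1.234, 0.359, 1.51, -0, 1.272, -0.115], TCP at [0.262, -0.54, 0.223] pointing down, gripper open.
Joint ranges: [-2.97, 2.97], [-1.01, 2.36], [0.21, 2.38], [-0.96, 4.11], [0.2, 2.71], [-2.98, 2.98]. Speed limits (rad/s): [2.39, 2.39, 3.14, 3.14, 3.14, 3.14].

INTERFACE

Orientations are given as a rotation vector (axis times angle).
In Python, from station import bot gives the robot as it stands.
- The arm moves only by the tool jog_arm, never from a script. Its argument "increments" is a list of rows, each a list of 4 numbers: the shift along the tool's x, y, z scaled (see below), then the turn about the tool's z scaled (see below). In form: [[dx, dy, dz, twist], ...]. A call has 1 to 20 rows; each row shifts and turns the commanded pose from where the row before left it, along the tool's axes as they then stand; what a row does not reach is not made up. The controller multiplies each number of a shift by 25 mm and each number of a turn by 4 degrees. A row lasts 1/10 s, in which the tool goes at most 50 mm and 8.59 degrees, less where a joint would pass 70% of its speed; a pose out of reach is approached as far as the arm can. A call with a number of a shift or a turn outside -1 to 1 is refused whole. A call with a gripper value outside its range is refused whole. "hand" is the closure, from -1 (fully open) to 1 (shut), set as the call begins (left out, the last holds). The fingers move at their own pace and stop on an object; the grip force is fixed at half the most. Time passes only in rows, so rows that do not move let the fingers close. It gives the time, the measured TCP pose, the force, the opening and the grip force at its end, in the units of the state.
- bot.state(): the state, without advancing time (a new reading comes with each control period).
- bot.read_camera(name): name is "scene" or "top"; returns a dict with "color" (480x640x3 uint8, red, green, blue), "z_map" (480x640 float32, m along the optical axis (not along the pixel's ray), 0 where there is no reading), "vertical_fov" (degrees; the focal length in pixels is half the picture's height over the tangent of half this angle, whatever the lens; pixels are square), "cx", "cy" (the principal point, pixels), "extrinsics" (4x4, takes a point from camera to world coordinates). Camera axes: x right, y up, looking along -z (the intrinsics and any distortion apply to the point x, -y, -z); pixel columns grow to the right and rows downward; lengths in m; the calibration is good to about 2 mm. A picture is of the moment at which its call begins.
- bot.job_done(): hands the job in; it is judged then, once.
The state is a dict: "clock": time; "qpos": joint angles; "dq": joint speeds; "joint_efforts": joint torques, N m; "tcp_pos": TCP position; "eef_rot": TCP orientation; "contact_force": force on the tool from outside, world axes, zero at the start; "wrist_torque": the same for the moment, N m; "finger_gap": opening from 0.0 (shut) to 1.0 (fully open); "grasp_force": force on a finger pad.
Only numpy, scipy, OpenCV 4.12 (cv2) and the standard library are available. Lean on these libraries where they do the work, as an engineer would, in place of code of your own. Each camera call takes 0.05 s, during which the arm holds its last target. There are 200 camera calls.

TASK

Put the loose AA battery into the empty cradle in the underside of the kitchen scale, right way round (minus end to the coil spring), and let it go; then slide the battery cover shut over the bay until it meets the rubber seal at the far end of its guides. Keep pressing the cover against that seal with a steady, moderate push of about 10 newtons, never more than 20, so that I can drive its retaining screw: finish while still pressing. Leave the things standing around where they are.

Things in the scene. Friction and masses are not known exactly. Their poses are not given: they have to be found in the camera images.
- scale: Kitchen scale face down on a dark mat (231 x 196 mm); fixed, it never shifts. White housing 205 x 170 mm, flat top 32 mm above the worktop, four low rubber feet at its corners. Origin on the worktop under it. +x: the way the cover slides shut, y left of that, z up. Open bay: x 2 to 66, y -42 to 41 mm, floor at z = 13 mm; two AA cradles along x: y = 29 mm (filled, fixed) and y = -9 mm (empty).
- slot (a point): Centre of a battery seated in the empty cradle: 35, -9, 21 mm in the scale's frame, same axes. The cradle is 54 mm long; ribs 9 mm high, 20 mm apart, hold the last 10 mm at each end. Between them (34 mm along x) the bay is open to its floor for the fingers: 24 mm free on the -y side of the battery, 21 mm on the +y side. Coil spring (minus) at its -x end, flat plus contact at its +x end.
- cell_mid (a point): Middle of the loose AA battery, round, 50 mm long and 17 mm thick to the touch (drawn 15 mm), 20 to 30 g, lying flat on the worktop right of the scale. Its y axis runs along the battery towards the minus end; it may be rolled by any angle.
- cell_plus (a point): Middle of the loose battery's plus end face: the end of the long green sleeve, with the plus sign (the short white part is the minus end). It belongs at the +x end of the cradle.
- cover (a joint): Travel (m) of the flat grey battery cover (78 x 92 x 4 mm) along the scale's +x: starts at 0 to 0.010 (bay open), 0.078 when its front edge touches the seal, 0.087 hard end. About 1.2 N of friction; past 0.078 the seal pushes back with about 3 N per mm.
- ridge (a point): Middle of the top of the cover's thumb ridge, 45 mm above the worktop. The ridge is 10 mm thick along x, 40 mm wide and stands 9 mm above the cover (cover top at z = 36 mm), 6 mm in from the cover's rear edge, at x = -71 mm plus the joint value, y = 0. Push its rear (-x) face or pinch it from above. Rails 39.5 mm high run along the cover's sides at y = 44 to 52 mm, both sides.
- seal (a point): Middle of the free face of the dark rubber seal strip (8 mm thick, springy) across the far end of the cover's guides, at x = 74 mm in the scale's frame, 34 mm above the worktop. The point marks the unpressed face; it does not move.
- fence: Fixed bar, 9 mm thick, 10 mm high, that carries the seal at the far end of the guides, at x = 82 to 91 mm in the scale's frame. Its own frame is the scale's.
- cell: The loose battery as a body; origin 7 mm off its axis (use its middle instead).
- mug: Bystander: mug with a handle, 93 mm high, 80 mm across, behind the work. Origin under its middle.
- oregano: Bystander: spice jar with a black cap, 41 mm across, 105 mm high, behind the battery. Origin under its middle.
- screwdriver: Bystander: black-handled screwdriver 170 mm long lying left of the scale. Origin under its middle, x along it.
- opener: Bystander: bottle opener, 174 x 41 x 20 mm, lying at the far left. Origin under its middle.

How it is judged:
By the outcome, as a careful person would: the job done as asked, in the order asked, and still so for the second after the job is handed in, while the arm keeps its last pose, push and grip.
It also fails if it takes over 54 s, if anything falls off the work surface, if the arm or the gripper's body presses on something with over 40 N, if the wrist force passes 120 N, or if a joint passes its speed limit or range.

## Working session

There is one attempt and no reset: what is moved stays moved. The work goes in short steps, Python scripts to look and compute and a tool call to move; the robot and the scene stay as the last step left them, time stands still between calls to the robot, and variables do not carry over. Pictures are saved under pics/ and viewed, at most 10 in all, crops included, and the job is handed in when it is done.

Besides the shell and the picture viewer there is one more tool, called after ">>>" as name([rows], argument=value, ...), one row to a line, values as JSON. jog_arm: Moves the arm, as the interface text tells. Shifts and turns lie within -1 to 1; 1 stands for 25 mm of shift or 4 degrees of turn. Its arguments: {"type":"object","properties":{"increments":{"type":"array"},"hand":{"type":"number"}},"required":["increments"]}

```bash
mkdir -p pics; python3 - <<'E'
from station import bot
import cv2,numpy as np
s=bot.state();print({k:np.round(v,3).tolist() for k,v in s.items()})
for n in("scene","top"):
    d=bot.read_camera(n);cv2.imwrite(f"pics/{n}0.png",d["color"][:,:,::-1]);np.savez(f"{n}0.npz",**d)
    print(n,d["vertical_fov"],d["cx"],d["cy"],np.round(d["extrinsics"],3).tolist(),[k for k in d],(d["z_map"]>0).mean())
E
```

```text
{'clock': 0.0, 'qpos': [-1.234, 0.359, 1.511, -0.0, 1.273, -0.115], 'dq': [0.0, 0.001, -0.0, -0.002, 0.0, 0.0], 'joint_efforts': [-0.001, -51.538, -27.073, 0.067, 0.035, -0.0], 'tcp_pos': [0.262, -0.539, 0.222], 'eef_rot': [-3.06, -0.703, 0.0], 'contact_force': [-0.22, 0.567, -0.952], 'wrist_torque': [-0.014, 0.021, -0.03], 'grasp_force': 0.0, 'finger_gap': 0.999}
scene 44.011370108818035 324.1047386212758 248.23164012617028 [[-0.734, 0.52, -0.437, -0.046], [-0.679, -0.545, 0.492, 0.724], [0.018, 0.658, 0.753, 1.134], [0.0, 0.0, 0.0, 1.0]] ['color', 'z_map', 'vertical_fov', 'cx', 'cy', 'extrinsics'] 0.9961588541666667
top 49.02753664629545 323.3901962388263 240.87175819501462 [[0.026, 0.984, -0.176, 0.393], [-0.999, 0.03, 0.021, 0.046], [0.025, 0.175, 0.984, 1.274], [0.0, 0.0, 0.0, 1.0]] ['color', 'z_map', 'vertical_fov', 'cx', 'cy', 'extrinsics'] 0.9961165364583333
```

View pics/top0.png

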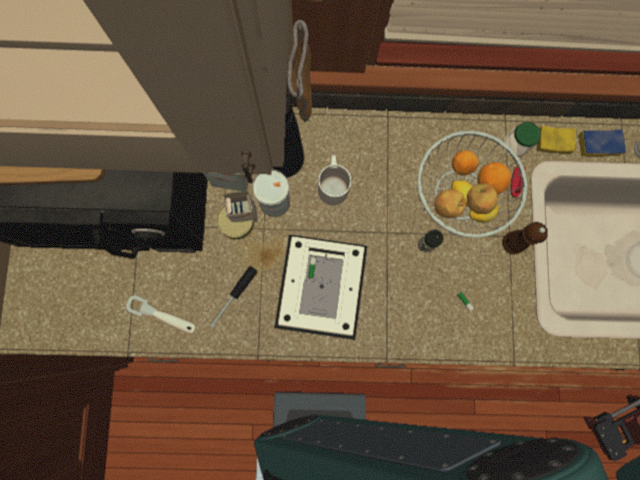

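View pics/scene0.png

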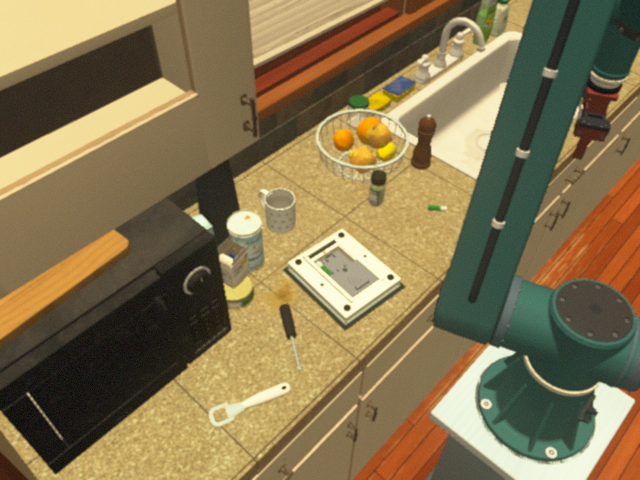

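Top view: scale at about (322,287), its filled green cell at (311,268), the loose battery at (465,300), green up-left and white down-right. I'll zoom in on both.

```bash
cat > h.py <<'E'
import numpy as np,cv2
def cast(d,uv,z):
    uv=np.atleast_2d(np.float64(uv));f=240/np.tan(np.radians(float(d["vertical_fov"]))/2)
    E=d["extrinsics"];r=np.c_[(uv[:,0]-d["cx"])/f,-(uv[:,1]-d["cy"])/f,-np.ones(len(uv))]@E[:3,:3].T
    return E[:3,3]+r*((z-E[2,3])/r[:,2])[:,None]
def proj(d,p):
    f=240/np.tan(np.radians(float(d["vertical_fov"]))/2);E=d["extrinsics"]
    c=(np.atleast_2d(p)-E[:3,3])@E[:3,:3];return np.c_[d["cx"]+f*c[:,0]/-c[:,2],d["cy"]-f*c[:,1]/-c[:,2]]
E
python3 - <<'E'
from h import *
d=np.load("top0.npz");s=np.load("scene0.npz")
c=d["color"][:,:,::-1];q=s["color"][:,:,::-1]
a=cv2.resize(c[230:345,270:375],None,fx=5,fy=5,interpolation=2)
b=cv2.resize(c[285:315,450:480],(270,270),interpolation=2)
e=cv2.resize(q[195:222,420:455],(270,208),interpolation=2)
o=np.zeros((575,800,3),np.uint8);o[:,:525]=a;o[:270,528:798]=b;o[280:488,528:798]=e;cv2.imwrite("pics/z1.png",o)
cv2.imwrite("pics/z2.png",cv2.resize(q[225:330,280:410],None,fx=5.5,fy=5.5,interpolation=2))
for n,D in(("top",d),("scene",s)):
    hsv=cv2.cvtColor(np.ascontiguousarray(D["color"]),cv2.COLOR_RGB2HSV)
    w=(285,315,450,480) if n=="top" else (195,222,420,455)
    sub=hsv[w[0]:w[1],w[2]:w[3]]
    for nm,m in(("green",(sub[...,0]>45)&(sub[...,0]<90)&(sub[...,1]>110)),("white",(sub[...,1]<45)&(sub[...,2]>170))):
        k,_,st,ce=cv2.connectedComponentsWithStats(m.astype(np.uint8))
        for i in range(1,k):
            if st[i,4]>5: uv=ce[i]+[w[2],w[0]];print(n,nm,st[i,4],uv,cast(D,uv,.0085))
# housing rectangle, z=0.032
hsv=cv2.cvtColor(np.ascontiguousarray(d["color"]),cv2.COLOR_RGB2HSV)
m=((hsv[...,1]<50)&(hsv[...,2]>185)).astype(np.uint8);m[:, :270]=0;m[:,375:]=0;m[:230]=0;m[345:]=0
cn=max(cv2.findContours(m,0,1)[0],key=cv2.contourArea)
r=cv2.minAreaRect(cast(d,cn[:,0],.032)[:,:2].astype(np.float32));print("top",r)
E
```

```text
top green 56 [462.89285714 298.03571429] [[ 0.48903627 -0.32063705  0.0085    ]]
top white 16 [470.0625 306.5   ] [[ 0.46919598 -0.33757505  0.0085    ]]
scene green 38 [434.39473684 207.26315789] [[ 0.49032264 -0.32299442  0.0085    ]]
top ((0.5094601511955261, 0.021877653896808624), (0.1735847145318985, 0.20888428390026093), 83.3677978515625)
```

View pics/z1.png

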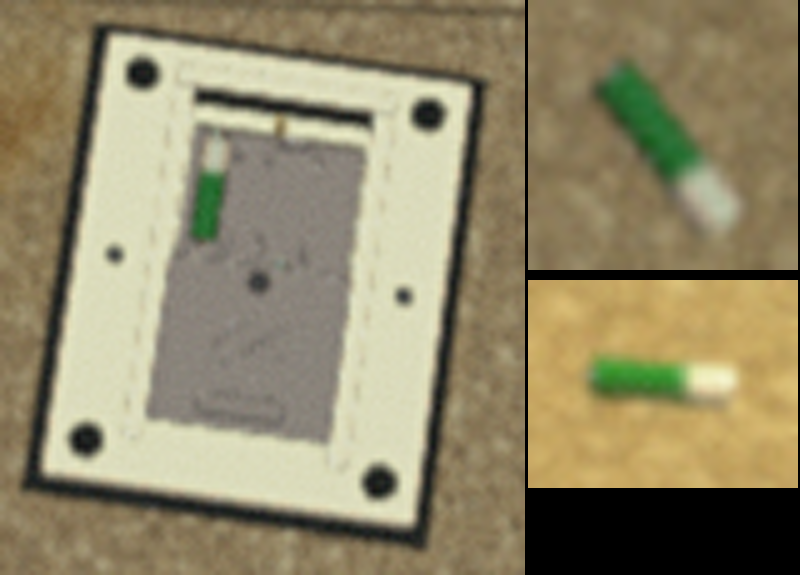

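View pics/z2.png

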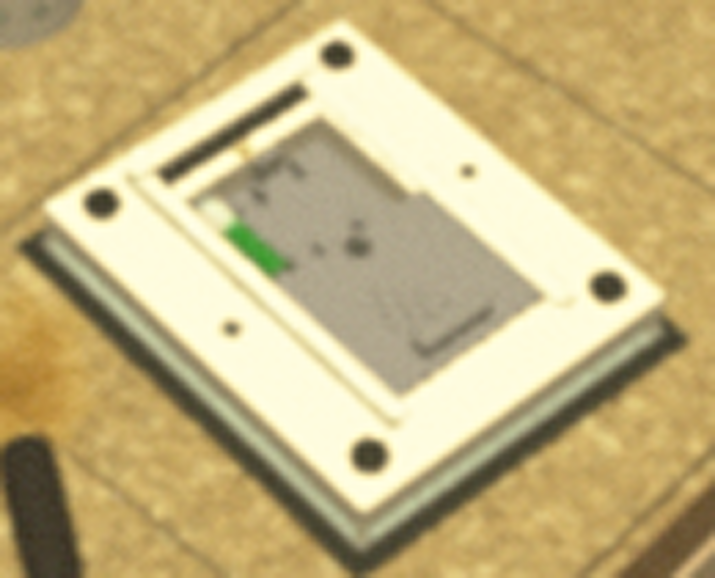

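The scale's +x points up in the image, with the seal strip at crop (285,108), the ridge at crop (240,405) and the filled cell on the left. The loose battery's plus end is up-left. Next: the scale pose from its four feet and the battery axis, from both views.

```bash
cat > m.py <<'E'
from h import *
R={"top":[(298,244),(356,253),(287,318),(346,326)],"scene":[(341,235),(298.5,262),(390,277),(347,308)]}
# order: FL FR RL RR in the scale frame (x fwd, y left)
def rot(a): return np.array([[np.cos(a),-np.sin(a)],[np.sin(a),np.cos(a)]])
def blob(D,uv,r=6):
    g=cv2.cvtColor(np.ascontiguousarray(D["color"]),cv2.COLOR_RGB2GRAY).astype(float);u,v=map(int,uv)
    p=g[v-r:v+r+1,u-r:u+r+1];w=np.clip(np.median(p)-25-p,0,None);yy,xx=np.mgrid[v-r:v+r+1,u-r:u+r+1]
    return np.array([(w*xx).sum(),(w*yy).sum()])/w.sum()
def cellm(D,w,z=.0085):
    sub=cv2.cvtColor(np.ascontiguousarray(D["color"]),cv2.COLOR_RGB2HSV)[w[0]:w[1],w[2]:w[3]]
    gr=(sub[...,0]>40)&(sub[...,0]<90)&(sub[...,1]>100)
    m=gr|((sub[...,1]<55)&(sub[...,2]>140));k,l,st,ce=cv2.connectedComponentsWithStats(m.astype(np.uint8),connectivity=8)
    i=1+np.argmax(st[1:,4]);m=l==i
    f=lambda m:cast(D,np.argwhere(m)[:,::-1]+[w[2],w[0]],z)[:,:2]
    P=f(m);r=cv2.minAreaRect(P.astype(np.float32));return P.mean(0),f(m&gr).mean(0),r
E
python3 - <<'E'
from m import *
for n in R:
    D=np.load(n+"0.npz")
    P=np.array([cast(D,blob(D,uv),.034)[0,:2] for uv in R[n]])
    if n=="scene": pass
    print(n,"feet",P.round(4).tolist(),"mean",P.mean(0).round(4))
    o=np.argsort(-P[:,0]);F,B=P[o[:2]],P[o[2:]];v=F.mean(0)-B.mean(0)
    print(" yaw",np.degrees(np.arctan2(v[1],v[0])),np.linalg.norm(v), "cell",cellm(D,(285,315,450,480) if n=="top" else (198,218,423,450)))
for n in("top","scene"):
    D=np.load(n+"0.npz");print(n,D["z_map"][287,380],)
D=np.load("top0.npz")
print("jar,mug",cast(D,[[432,240],[335,183]],.1).round(3).tolist())
# seal strip and ridge in top view
g=cv2.cvtColor(D["color"],cv2.COLOR_RGB2GRAY)
m=(g<70).astype(np.uint8);m[:246]=0;m[258:]=0;m[:,:306]=0;m[:,349:]=0
print("seal mid(top)",cast(D,np.argwhere(m)[:,::-1],.037)[:,:2].mean(0),m.sum())
print("ridge front edge guess",cast(D,[[270+240/5,230+405/5]],.045))
E
```

```text
top feet [[0.6046, 0.0802], [0.5883, -0.0568], [0.4306, 0.1007], [0.4146, -0.0365]] mean [0.5095 0.0219]
 yaw -6.704229090312782 0.17506669800981128 cell (array([ 0.48917439, -0.32093466]), array([ 0.48917439, -0.32093466]), ((0.48897579312324524, -0.32102304697036743), (0.028780095279216766, 0.012883836403489113), 36.955841064453125))
scene feet [[0.5933, -0.0583], [0.6096, 0.0808], [0.4165, -0.0373], [0.4321, 0.1014]] mean [0.5129 0.0216]
 yaw -6.702128482429076 0.17835685974981758 cell (array([ 0.49178573, -0.32178189]), array([ 0.49178573, -0.32178189]), ((0.4922877848148346, -0.32252630591392517), (0.029790500178933144, 0.015202168375253677), 43.822086334228516))
top 1.2735641
scene 1.3878375
jar,mug [[0.612, -0.226, 0.1], [0.739, -0.002, 0.1]]
seal mid(top) [0.58933764 0.01124608] 51
ridge front edge guess [[0.44711326 0.02843986 0.045     ]]
```

```bash
python3 - <<'E'
from m import *
for n,uv in(("top",[(459,292.9),(471.2,308.8)]),("scene",[(427.9,206.9),(446.8,207.7)])):
    D=np.load(n+"0.npz");p=cast(D,uv,.008)[:,:2];v=p[0]-p[1]
    print(n,p.round(4).tolist(),p.mean(0).round(4),np.linalg.norm(v),np.degrees(np.arctan2(v[1],v[0])))
for n,w in(("top",(285,315,450,480)),("scene",(198,218,423,452))):
    D=np.load(n+"0.npz");c=D["color"][w[0]:w[1],w[2]:w[3]].astype(float)
    df=np.linalg.norm(c-np.median(c.reshape(-1,3),0),axis=2)
    m=((df>45)).astype(np.uint8);k,l,st,ce=cv2.connectedComponentsWithStats(m);i=1+np.argmax(st[1:,4])
    P=cast(D,np.argwhere(l==i)[:,::-1]+[w[2],w[0]],.008)[:,:2].astype(np.float32)
    ln=cv2.fitLine(P,2,0,.01,.01).ravel();print(n,len(P),P.mean(0),cv2.minAreaRect(P),np.degrees(np.arctan2(ln[1],ln[0])))
E
```

```text
top [[0.5012, -0.3116], [0.4638, -0.3404]] [ 0.4825 -0.326 ] 0.04719057945609941 37.58028019024283
scene [[0.5041, -0.3124], [0.4654, -0.3453]] [ 0.4847 -0.3289] 0.05077240642553614 40.395927357133964
top 111 [ 0.48330662 -0.3246892 ] ((0.48201635479927063, -0.32602939009666443), (0.05002442002296448, 0.014914113096892834), 40.04765701293945) 39.620506
scene 97 [ 0.48649168 -0.3253532 ] ((0.48398539423942566, -0.32638856768608093), (0.04867493733763695, 0.02170538157224655), 37.062522888183594) 44.311237
```

```bash
cat > p.py <<'E'
from h import *
from scipy.spatial.transform import Rotation as Ro
from station import bot
S0=np.array([.5112,.0215]);SY=np.radians(-6.7)
def w(x,y,z): c,s=np.cos(SY),np.sin(SY);return np.array([S0[0]+c*x-s*y,S0[1]+s*x+c*y,z])
def plan(t,yaw,s=None):
    s=s or bot.state();M=Ro.from_rotvec(s["eef_rot"]).as_matrix();y0=np.degrees(np.arctan2(M[1,0],M[0,0]))
    tw=-(yaw-y0);M2=M@Ro.from_euler("z",tw,degrees=True).as_matrix()
    d=np.asarray(t)-s["tcp_pos"]
    print("yaw",round(y0,2),"tilt z",M[:,2].round(3),"TWIST units",round(tw/4,3),"SHIFT units",((M2.T@d)/.025).round(3), "tcp",np.round(s["tcp_pos"],4),"q6",round(s["qpos"][5],2))
E
python3 -c "
from p import *
plan([.4833,-.3268,.1],39.7);plan([.4833,-.3268,.003],39.7)"
```

```text
yaw 25.89 tilt z [-0.001  0.002 -1.   ] TWIST units -3.453 SHIFT units [12.244 -0.868  4.884] tcp [ 0.2617 -0.5392  0.2219] q6 -0.12
yaw 25.89 tilt z [-0.001  0.002 -1.   ] TWIST units -3.453 SHIFT units [12.241 -0.862  8.764] tcp [ 0.2617 -0.5392  0.2219] q6 -0.12
```

>>> jog_arm([
  [0, 0, 0, -0.86],
  [0, 0, 0, -0.87],
  [0, 0, 0, -0.86],
  [0, 0, 0, -0.86],
  [1, -0.07, 0.4, 0],
  [1, -0.07, 0.4, 0],
  [1, -0.07, 0.4, 0],
  [1, -0.07, 0.4, 0],
  [1, -0.07, 0.4, 0],
  [1, -0.07, 0.4, 0],
  [1, -0.07, 0.4, 0],
  [1, -0.07, 0.4, 0],
  [1, -0.07, 0.4, 0],
  [1, -0.07, 0.4, 0],
  [1, -0.07, 0.4, 0],
  [1, -0.07, 0.4, 0],
  [0.24, -0.03, 0.1, 0],
  [0, 0, 0, 0],
  [0, 0, 0, 0],
], hand=-1)

```text
clock: 2.0
tcp_pos: [0.4831, -0.3281, 0.1003]
eef_rot: [2.955, 1.067, -0.001]
contact_force: [-0.3, 0.1, 1.3]
finger_gap: 0.998
grasp_force: 0.0
```

```bash
python3 - <<'E'
from p import *
plan([.4833,-.3268,.003],39.7)
o=[]
for n,c in(("top",(260,350,410,520)),("scene",(150,240,390,500))):
    D=bot.read_camera(n);np.savez(n+"1.npz",**D);o.append(cv2.resize(D["color"][c[0]:c[1],c[2]:c[3],::-1],(400,327),interpolation=2))
cv2.imwrite("pics/g1.png",np.hstack(o))
E
```

```text
yaw 39.69 tilt z [-0. -0. -1.] TWIST units -0.002 SHIFT units [ 0.042 -0.037  3.891] tcp [ 0.4831 -0.3281  0.1003] q6 0.16
```

View pics/g1.png

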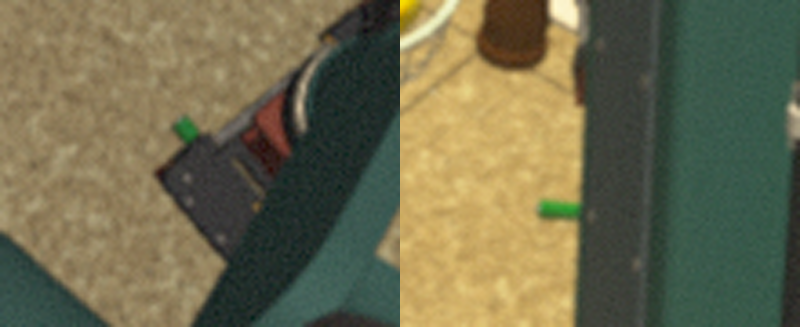

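The battery's plus end pokes out at crop (187,128) in the top view and (560,208) in the scene view, in line with the gripper, which hides the rest. I'll descend and grip.

>>> jog_arm([
  [0.04, -0.04, 1, 0],
  [0, 0, 1, 0],
  [0, 0, 1, 0],
  [0, 0, 0.5, 0],
  [0, 0, 0.2, 0],
  [0, 0, 0.19, 0],
  [0, 0, 0, 0],
  [0, 0, 0, 0],
])

```text
clock: 2.9
tcp_pos: [0.4842, -0.3267, 0.0037]
eef_rot: [2.954, 1.066, 0.001]
contact_force: [0.8, 0.2, -0.4]
finger_gap: 0.999
grasp_force: 0.0
```

>>> jog_arm([
  [0, 0, 0, 0],
  [0, 0, 0, 0],
  [0, 0, 0, 0],
  [0, 0, 0, 0],
  [0, 0, 0, 0],
  [0, 0, 0, 0],
  [0, 0, 0, 0],
  [0, 0, 0, 0],
  [0, 0, 0, 0],
  [0, 0, 0, 0],
], hand=1)

```text
clock: 3.9
tcp_pos: [0.4836, -0.3262, 0.0029]
eef_rot: [-2.955, -1.066, 0.0]
contact_force: [0.3, -0.1, -0.1]
finger_gap: 0.18
grasp_force: 30.0
```

>>> jog_arm([
  [0, 0, -0.5, 0],
  [0, 0, -1, 0],
  [0, 0, -1, 0],
  [0, 0, -1, 0],
  [0, 0, -1, 0],
  [0, 0, -0.5, 0.6],
  [0, 0, 0, 1],
  [0, 0, 0, 1],
  [0, 0, 0, 1],
  [0, 0, 0, 1],
  [0, 0, 0, 1],
  [0, 0, 0, 1],
  [0, 0, 0, 1],
  [0, 0, 0, 1],
  [0, 0, 0, 1],
  [0, 0, 0, 1],
  [0, 0, 0, 1],
  [0, 0, 0, 0],
])

```text
clock: 5.7
tcp_pos: [0.4837, -0.3262, 0.1287]
eef_rot: [3.136, -0.185, 0.001]
contact_force: [0.7, -0.1, -0.3]
finger_gap: 0.185
grasp_force: 30.0
```

```bash
python3 -c "
from p import *
plan(w(.035,-.009,.1),-6.7)"
```

```text
yaw -6.75 tilt z [ 0. -0. -1.] TWIST units -0.012 SHIFT units [  0.87  -13.582   1.146] tcp [ 0.4837 -0.3262  0.1287] q6 0.98
```

>>> jog_arm([
  [0.06, -0.6, 0, 0],
  [0.06, -1, 0, 0],
  [0.06, -1, 0, 0],
  [0.06, -1, 0, 0],
  [0.06, -1, 0, 0],
  [0.06, -1, 0, 0],
  [0.06, -1, 0, 0],
  [0.06, -1, 0, 0],
  [0.06, -1, 0, 0],
  [0.06, -1, 0, 0],
  [0.06, -1, 0, 0],
  [0.06, -1, 0, 0],
  [0.06, -1, 0, 0],
  [0.05, -0.6, 0, 0],
  [0.04, -0.38, 0.5, 0],
  [0, 0, 1, 0],
  [0, 0, 1, 0],
  [0, 0, 0, 0],
  [0, 0, 0, 0],
])

```text
clock: 7.6
tcp_pos: [0.5442, 0.0083, 0.0648]
eef_rot: [-3.136, 0.184, 0.003]
contact_force: [-0.9, -0.8, 0.7]
finger_gap: 0.178
grasp_force: 30.0
```

```bash
python3 - <<'E'
from p import *
plan(w(.035,-.009,.0155),-6.7)
o=[]
for n,c in(("top",(225,325,285,385)),("scene",(215,315,280,380))):
    D=bot.read_camera(n);np.savez(n+"2.npz",**D);o.append(cv2.resize(D["color"][c[0]:c[1],c[2]:c[3],::-1],(400,400),interpolation=2))
cv2.imwrite("pics/g2.png",np.hstack(o))
E
```

```text
yaw -6.72 tilt z [-0.002  0.    -1.   ] TWIST units -0.005 SHIFT units [ 0.032 -0.012  1.973] tcp [0.5442 0.0083 0.0648] q6 1.58
```

View pics/g2.png

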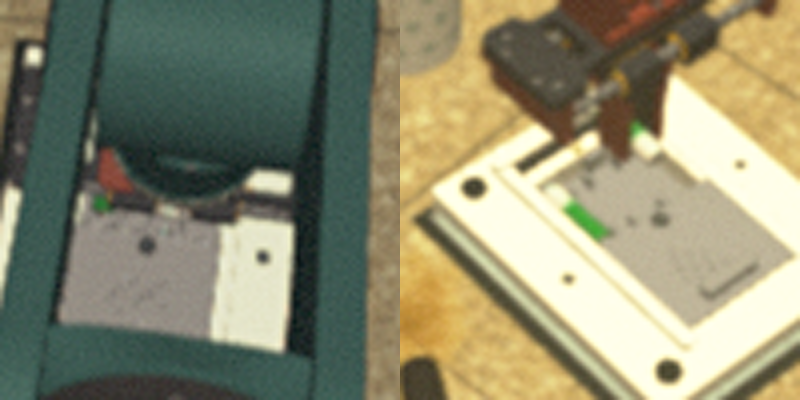

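The scene crop shows the white minus end at about (648,145) with the green sleeve just above it; in the top crop the tip shows at (172,212). I'll compare these with the predicted places in the same views.

```bash
python3 - <<'E'
from p import *
from m import R,blob
import p
o=[]
for n,c in(("top",(262,292,312,342)),("scene",(233,263,327,357))):
    D=np.load(n+"0.npz");P=np.array([cast(D,blob(D,uv),.034)[0,:2] for uv in R[n]]).mean(0)
    D2=np.load(n+"2.npz");p.S0=P;z=.0648+.006
    q=np.array([w(x,-.009+y,z) for x,y in((.010,-.0075),(.010,.0075),(.010,0),(.035,0))])
    a=proj(D2,q)
    # predicted from the tcp rather than the picture's scale
    b=proj(D2,np.array([[.5442,.0083,z]])-(w(.025,0,z)-w(0,0,z)))
    print(n,a.round(1).tolist(),"by tcp tip",b.round(1))
    im=cv2.resize(D2["color"][c[0]:c[1],c[2]:c[3],::-1],(400,400),interpolation=2)
    for (u,v),col in zip(np.vstack([a[:3],b]),[(0,0,255)]*3+[(255,0,0)]):
        cv2.circle(im,(int((u-c[2]+.5)*13.33),int((v-c[0]+.5)*13.33)),3,col,-1)
    o.append(im)
cv2.imwrite("pics/g3.png",np.hstack(o))
E
```

```text
top [[329.5, 279.8], [323.0, 278.9], [326.3, 279.4], [327.8, 268.7]] by tcp tip [[326.5 279. ]]
scene [[346.6, 252.9], [341.9, 256.0], [344.3, 254.5], [337.3, 248.3]] by tcp tip [[345.1 255. ]]
```

View pics/g3.png

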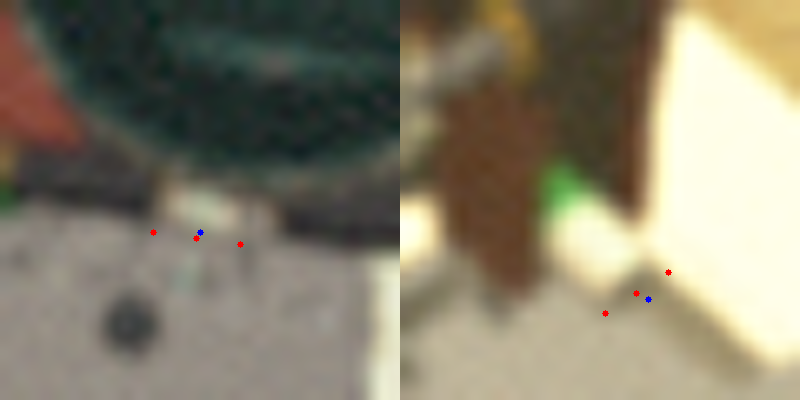

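Allowing for the visible upper rim of the end face, both views put the battery within about 1 mm of the line above the cradle. I'll lower it gently.

>>> jog_arm([
  [0, 0, 0.4, 0],
  [0, 0, 0.4, 0],
  [0, 0, 0.3, 0],
  [0, 0, 0.2, 0],
  [0, 0, 0.2, 0],
  [0, 0, 0.1, 0],
  [0, 0, 0.1, 0],
  [0, 0, 0.1, 0],
  [0, 0, 0, 0],
  [0, 0, 0, 0],
])

```text
clock: 8.7
tcp_pos: [0.545, 0.0084, 0.0205]
eef_rot: [-3.136, 0.184, -0.0]
contact_force: [0.4, 0.3, 0.2]
finger_gap: 0.179
grasp_force: 30.0
```

>>> jog_arm([
  [0, 0, 0.06, 0],
  [0, 0, 0.06, 0],
  [0, 0, 0.04, 0],
  [0, 0, 0.04, 0],
  [0, 0, 0, 0],
  [0, 0, 0, 0],
])

```text
clock: 9.3
tcp_pos: [0.5449, 0.0084, 0.0158]
eef_rot: [-3.136, 0.184, -0.0]
contact_force: [-0.7, 0.3, 6.2]
finger_gap: 0.183
grasp_force: 30.0
```

A 6 N upward force at the expected seat height means the battery is seated. I'll release with a small opening and lift.

>>> jog_arm([
  [0, 0, 0, 0],
  [0, 0, 0, 0],
  [0, 0, 0, 0],
  [0, 0, 0, 0],
  [0, 0, 0, 0],
], hand=0.45)

```text
clock: 9.8
tcp_pos: [0.5449, 0.0084, 0.0153]
eef_rot: [-3.136, 0.184, 0.0]
contact_force: [0.1, -0.6, 0.3]
finger_gap: 0.274
grasp_force: 0.0
```

>>> jog_arm([
  [0, 0, -0.1, 0],
  [0, 0, -0.3, 0],
  [0, 0, -0.6, 0],
  [0, 0, -1, 0],
  [0, 0, -1, 0],
  [0, 0, -1, 0],
  [0, 0, 0, 0],
  [0, 0, 0, 0],
])

```text
clock: 10.6
tcp_pos: [0.5453, 0.0084, 0.1161]
eef_rot: [3.136, -0.184, 0.003]
contact_force: [-0.9, -0.3, 0.0]
finger_gap: 0.276
grasp_force: 0.0
```

```bash
python3 - <<'E'
from p import *
import p
p.S0=np.array([.5103,.0217])
plan(w(-.115,0,.1155),-6.7);plan(w(-.100,0,.039),-6.7)
o=[]
for n,c in(("top",(235,315,290,370)),("scene",(230,310,290,370))):
    D=bot.read_camera(n);np.savez(n+"3.npz",**D);o.append(cv2.resize(D["color"][c[0]:c[1],c[2]:c[3],::-1],(400,400),interpolation=2))
cv2.imwrite("pics/g4.png",np.hstack(o))
E
```

```text
yaw -6.71 tilt z [ 0.002 -0.    -1.   ] TWIST units -0.003 SHIFT units [-6.054 -0.366  0.015] tcp [0.5453 0.0084 0.1161] q6 1.58
yaw -6.71 tilt z [ 0.002 -0.    -1.   ] TWIST units -0.003 SHIFT units [-5.46  -0.366  3.076] tcp [0.5453 0.0084 0.1161] q6 1.58
```

View pics/g4.png

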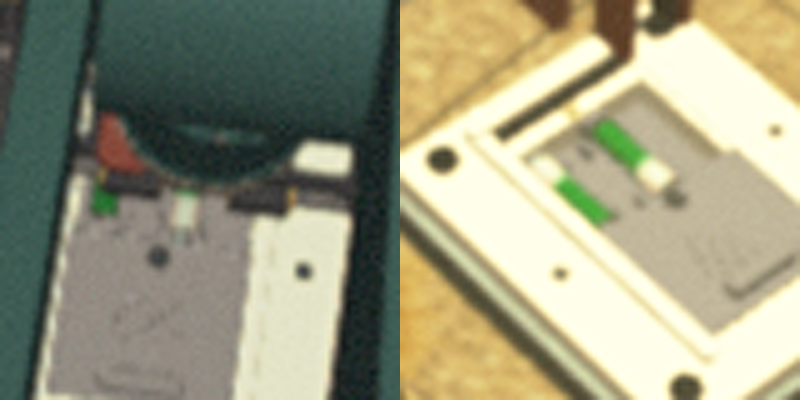

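The scene view shows the battery lying parallel to the filled one, white minus end at crop (655,177) towards the coil spring, plus end at (605,128). I'll check its position in the scale frame.

```bash
python3 - <<'E'
from p import *
for n,S,w_ in(("scene",(.5129,.0216),[(253,270,327,346),(259,278,314,334)]),("top",(.5095,.0219),[])):
    D=np.load(n+"3.npz");c,s=np.cos(SY),np.sin(SY);T=np.array([[c,s],[-s,c]])
    f=lambda uv,z:((cast(D,uv,z)[:,:2]-S)@T.T*1000).round(1).tolist()
    hsv=cv2.cvtColor(D["color"],cv2.COLOR_RGB2HSV);m=((hsv[...,0]>45)&(hsv[...,0]<90)&(hsv[...,1]>110)).astype(np.uint8)
    m[:, :310]=0;m[:,350:]=0;m[:250]=0;m[282:]=0
    k,l,st,ce=cv2.connectedComponentsWithStats(m)
    for i in range(1,k):
        if st[i,4]>6: P=np.array(f(np.argwhere(l==i)[:,::-1],.025));print(n,st[i,4],P.mean(0),P.min(0),P.max(0))
    e=[(330.6,254.6),(343.9,266)] if n=="scene" else [(326.2,280.8)]
    print(n,"ends at z=.028",f(e,.028),"at .021",f(e,.021))
    if n=="scene": print("filled ends",f([(317.6,262),(330.9,273.6)],.028))
E
```

```text
scene 51 [45.82156863 -7.99215686] [ 30.4 -14.4] [60.6 -1.6]
scene 39 [29.98717949 29.50769231] [14.7 24.7] [44.9 33.9]
scene ends at z=.028 [[57.2, -8.8], [9.4, -9.8]] at .021 [[61.6, -12.8], [13.5, -13.9]]
filled ends [[59.4, 30.9], [11.7, 29.7]]
top 11 [20.84545455 27.9       ] [17.3 25.1] [25.1 30.8]
top ends at z=.028 [[11.2, -10.0]] at .021 [[11.9, -10.1]]
```

The battery sits at x≈34, y≈-9 with its top at z≈28 mm, so it is seated. Now I'll go behind the ridge with the fingers shut.

>>> jog_arm([
  [-0.5, -0.06, 0, 0],
  [-1, -0.06, 0, 0],
  [-1, -0.06, 0, 0],
  [-1, -0.06, 0, 0],
  [-1, -0.06, 0, 0],
  [-0.6, -0.06, 0, 0],
  [-0.36, 0, 0, 0],
  [0, 0, 0.6, 0],
  [0, 0, 0.8, 0],
  [0, 0, 0.8, 0],
  [0, 0, 0.4, 0],
  [0, 0, 0.25, 0],
  [0, 0, 0.2, 0],
  [0, 0, 0, 0],
  [0, 0, 0, 0],
], hand=1)

```text
clock: 12.2
tcp_pos: [0.4108, 0.0333, 0.0395]
eef_rot: [-3.136, 0.184, -0.001]
contact_force: [-0.4, 1.4, 0.5]
finger_gap: 0.004
grasp_force: 0.0
```

```bash
python3 - <<'E'
from p import *
import p
p.S0=np.array([.5103,.0217]);plan(w(-.086+.078,0,.0392),-6.7)
E
```

```text
yaw -6.71 tilt z [ 0.001  0.    -1.   ] TWIST units -0.003 SHIFT units [ 3.686 -0.004  0.014] tcp [0.4108 0.0333 0.0395] q6 1.6
```

>>> jog_arm([
  [0.12, 0, 0, 0],
  [0.12, 0, 0, 0],
  [0.12, 0, 0, 0],
  [0.12, 0, 0, 0],
  [0.12, 0, 0, 0],
  [0.12, 0, 0, 0],
  [0.12, 0, 0, 0],
  [0.12, 0, 0, 0],
  [0.12, 0, 0, 0],
  [0.12, 0, 0, 0],
  [0, 0, 0, 0],
])

```text
clock: 13.3
tcp_pos: [0.4408, 0.0297, 0.0391]
eef_rot: [-3.136, 0.184, -0.001]
contact_force: [-0.2, 0.2, -0.0]
finger_gap: 0.005
grasp_force: 0.0
```

>>> jog_arm([
  [0.12, 0, 0, 0],
  [0.12, 0, 0, 0],
  [0.12, 0, 0, 0],
  [0.12, 0, 0, 0],
  [0.12, 0, 0, 0],
  [0.12, 0, 0, 0],
  [0.12, 0, 0, 0],
  [0.12, 0, 0, 0],
  [0.12, 0, 0, 0],
  [0.12, 0, 0, 0],
  [0.12, 0, 0, 0],
  [0.12, 0, 0, 0],
  [0.12, 0, 0, 0],
  [0.12, 0, 0, 0],
  [0.12, 0, 0, 0],
  [0.12, 0, 0, 0],
  [0.12, 0, 0, 0],
  [0.08, 0, 0, 0],
  [0, 0, 0, 0],
])

```text
clock: 15.2
tcp_pos: [0.4936, 0.0235, 0.0393]
eef_rot: [3.136, -0.184, 0.001]
contact_force: [-0.4, -0.6, 0.1]
finger_gap: 0.005
grasp_force: 0.1
```

The force is near zero, so I'll check that the cover is following.

```bash
python3 - <<'E'
from p import *
print([np.round(bot.state()["contact_force"],2).tolist() for _ in range(3)])
o=[]
for n,c in(("top",(235,335,275,375)),("scene",(225,325,280,380))):
    D=bot.read_camera(n);np.savez(n+"4.npz",**D);o.append(cv2.resize(D["color"][c[0]:c[1],c[2]:c[3],::-1],(400,400),interpolation=2))
cv2.imwrite("pics/g5.png",np.hstack(o))
E
```

```text
[[-0.38, -0.65, 0.12], [-0.38, -0.65, 0.12], [-0.38, -0.65, 0.12]]
```

View pics/g5.png

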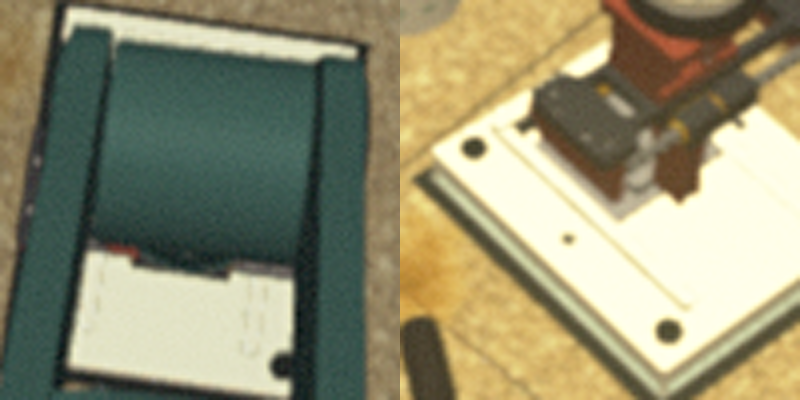

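The cover has followed: white housing is now exposed behind it and grey shows only under the fingers. Creeping on to the seal.

>>> jog_arm([
  [0.06, 0, 0, 0],
  [0.06, 0, 0, 0],
  [0.06, 0, 0, 0],
  [0.06, 0, 0, 0],
  [0.04, 0, 0, 0],
  [0.02, 0, 0, 0],
  [0, 0, 0, 0],
  [0, 0, 0, 0],
  [0, 0, 0, 0],
])

```text
clock: 16.2
tcp_pos: [0.5005, 0.0227, 0.0392]
eef_rot: [-3.136, 0.184, -0.001]
contact_force: [-0.6, -0.8, 1.2]
finger_gap: 0.006
grasp_force: 0.2
```

>>> jog_arm([
  [0.03, 0, 0, 0],
  [0.03, 0, 0, 0],
  [0, 0, 0, 0],
  [0, 0, 0, 0],
])

```text
clock: 16.6
tcp_pos: [0.5018, 0.0226, 0.0391]
eef_rot: [-3.136, 0.184, 0.0]
contact_force: [0.2, 0.2, 1.0]
finger_gap: 0.003
grasp_force: 0.5
```

>>> jog_arm([
  [0.04, 0, 0, 0],
  [0.04, 0, 0, 0],
  [0, 0, 0, 0],
  [0, 0, 0, 0],
])

```text
clock: 17.0
tcp_pos: [0.5035, 0.0224, 0.0391]
eef_rot: [-3.136, 0.184, 0.001]
contact_force: [-1.8, -0.2, 1.9]
finger_gap: 0.01
grasp_force: 1.1
```

>>> jog_arm([
  [0.04, 0, 0, 0],
  [0, 0, 0, 0],
  [0, 0, 0, 0],
])

```text
clock: 17.3
tcp_pos: [0.504, 0.0223, 0.0391]
eef_rot: [-3.136, 0.184, 0.002]
contact_force: [-4.2, 0.5, 3.4]
finger_gap: 0.003
grasp_force: 2.2
```

>>> jog_arm([
  [0.04, 0, 0, 0],
  [0, 0, 0, 0],
  [0, 0, 0, 0],
])

```text
clock: 17.6
tcp_pos: [0.5047, 0.0222, 0.039]
eef_rot: [-3.136, 0.184, 0.003]
contact_force: [-6.1, 1.0, 4.6]
finger_gap: 0.008
grasp_force: 2.7
```

>>> jog_arm([
  [0.04, 0, 0, 0],
  [0, 0, 0, 0],
  [0, 0, 0, 0],
])

```text
clock: 17.9
tcp_pos: [0.5051, 0.0222, 0.039]
eef_rot: [-3.136, 0.184, 0.005]
contact_force: [-6.1, -0.3, 6.1]
finger_gap: 0.005
grasp_force: 3.3
```

>>> jog_arm([
  [0.04, 0, -0.03, 0],
  [0, 0, 0, 0],
  [0, 0, 0, 0],
  [0, 0, 0, 0],
])

```text
clock: 18.3
tcp_pos: [0.5051, 0.0222, 0.0392]
eef_rot: [-3.136, 0.184, 0.008]
contact_force: [-6.5, 1.8, 1.0]
finger_gap: 0.002
grasp_force: 3.4
```

>>> jog_arm([
  [0.03, 0, 0, 0],
  [0, 0, 0, 0],
  [0, 0, 0, 0],
  [0, 0, 0, 0],
])

```text
clock: 18.7
tcp_pos: [0.5054, 0.0222, 0.0391]
eef_rot: [-3.136, 0.184, 0.009]
contact_force: [-8.3, 0.4, 3.1]
finger_gap: 0.007
grasp_force: 3.9
```

>>> jog_arm([
  [0.04, 0, -0.02, 0],
  [0.04, 0, -0.02, 0],
  [0, 0, 0, 0],
  [0, 0, 0, 0],
  [0, 0, 0, 0],
  [0, 0, 0, 0],
  [0, 0, 0, 0],
])

```text
clock: 19.4
tcp_pos: [0.5057, 0.0221, 0.0394]
eef_rot: [-3.136, 0.184, 0.014]
contact_force: [-8.6, 0.3, -2.1]
finger_gap: 0.009
grasp_force: 4.4
```

>>> jog_arm([
  [0, 0, 0, 0],
  [0, 0, 0, 0],
  [0, 0, 0, 0],
  [0, 0, 0, 0],
  [0, 0, 0, 0],
])

```text
clock: 19.9
tcp_pos: [0.5058, 0.0221, 0.0394]
eef_rot: [-3.136, 0.184, 0.014]
contact_force: [-9.3, 0.9, -2.5]
finger_gap: 0.006
grasp_force: 4.4
```

>>> jog_arm([
  [0.04, 0, 0, 0],
  [0, 0, 0, 0],
  [0, 0, 0, 0],
  [0, 0, 0, 0],
  [0, 0, 0, 0],
  [0, 0, 0, 0],
])

```text
clock: 20.5
tcp_pos: [0.5063, 0.0221, 0.0394]
eef_rot: [-3.136, 0.184, 0.015]
contact_force: [-8.6, 2.0, -0.7]
finger_gap: 0.005
grasp_force: 4.9
```

```bash
python3 - <<'E'
from p import *
F=[];o=[]
for i in range(10):
    D=bot.read_camera("scene");F.append(bot.state()["contact_force"])
c,s=np.cos(SY),np.sin(SY);F=np.array(F)
print(F.mean(0).round(2),"push",(-(F[:,0]*c+F[:,1]*s)).round(1),bot.state()["clock"],np.round(bot.state()["dq"],4))
cv2.imwrite("pics/g6.png",cv2.resize(D["color"][215:325,280:400,::-1],(600,550),interpolation=2))
E
```

```text
[-9.54  1.19 -1.38] push [ 9.8  9.2 10.6  9.1  9.2  9.8  9.5 10.   9.3  9.7] 21.0 [ 0.0002  0.0001  0.0003 -0.0005  0.0001  0.0007]
```

View pics/g6.png

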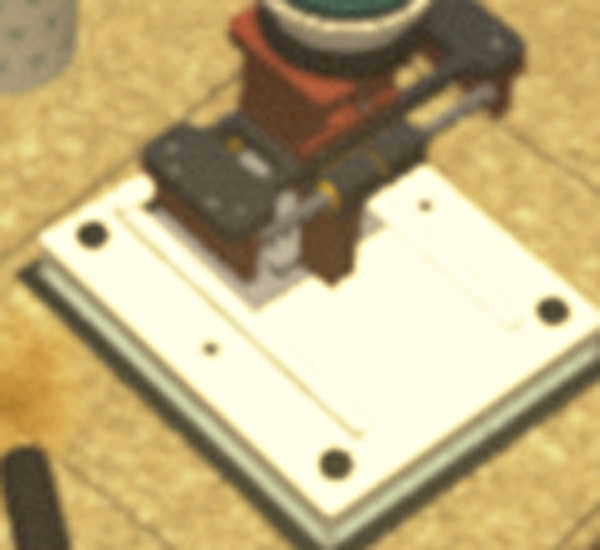

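The cover is shut, with its rear corner at crop (258,305), and the push is steady at 9.6 N. One small nudge, then I'll hand in.

>>> jog_arm([
  [0.03, 0, 0, 0],
  [0, 0, 0, 0],
  [0, 0, 0, 0],
  [0, 0, 0, 0],
  [0, 0, 0, 0],
  [0, 0, 0, 0],
])

```text
clock: 21.6
tcp_pos: [0.5065, 0.022, 0.0393]
eef_rot: [-3.136, 0.184, 0.017]
contact_force: [-10.3, 1.4, 0.1]
finger_gap: 0.007
grasp_force: 5.4
```

```bash
python3 -c "
from station import bot
print(bot.state()['contact_force'],bot.job_done())"
```

```text
the job is handed in; nothing more can be done
[-10.29614904   1.38872888   0.05351586] None
```

The battery is seated with its minus end to the spring, the cover is shut against the seal, and the job was handed in at 21.6 s with the arm still pressing at about 10 N.

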